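# Lock a telescopic support arm out under a wing panel

### The arm

A 6-joint arm with a two-finger parallel gripper is mounted at the origin on the work surface. World frame = base frame: x ahead of the robot, y to its left, z up, the work surface at z = 0. Lengths are in m, angles in rad, forces in N, time in s.
With the tool pointing down it reaches from about 0.3 to 0.875 m from the base axis. Payload 6.4 kg.
Tool frame: the origin (TCP) lies at the very end of the fingers, on their centre line; the grasp point (between the pads) lies ctrl.grip_point_offset behind it (ctrl.grip_point_offset is the distance from the TCP to the grasp point, in m); z points along the fingers, x is the direction in which the jaws open and shut, and the axes are right-handed (so a half turn about z gives the same grasp; the last joint's range is limited). The gripper opens to 85 mm and grips with 20 to 120 N. Pads are 22 mm wide; open, the fingers measure 114 mm over their backs; the gripper's body (76 mm by 85 mm) begins 54 mm behind the grasp point. The pads swing forward as they close: fully open they stand 13 mm farther back than shut.
Start: joints at [1.024, 0.181, 1.607, -0, 1.354, -0.206], TCP at [0.192, 0.542, 0.231] pointing down, gripper open.
Joint ranges: [-2.99, 2.99], [-0.89, 2.07], [0.3, 2.58], [-1.14, 4.28], [0, 2.63], [-3.12, 3.12]. Speed limits (rad/s): [2.57, 2.57, 3.01, 3.14, 3.14, 3.14].

### API

Orientations are given as a unit quaternion [w, x, y, z].
In Python, from bench import get_obs, viewer, workorder, ctrl gives the robot as it stands. The module is installed in compiled form; this text tells all that it offers.
- The arm moves only by the tool move_arm, never from a script. Its argument "increments" is a list of rows, each an object of numbers: "tx", "ty", "tz": the shift along the tool's x, y, z in m; "turn": the turn about the tool's z in degrees. A call has 1 to 20 rows; each row is the pose to reach, as a shift and turn from the pose commanded when the call began, along the tool's axes at that moment; what a row does not reach only later rows make up. A row lasts 1/12 s, in which the tool goes at most 41.7 mm and 7.16 degrees, less where a joint would pass 70% of its speed; a pose out of reach is approached as far as the arm can. A call with a gripper value outside its range is refused whole. "gripper" is the opening, from 0 (shut) to 1 (fully open), set as the call begins (left out, the last holds). The fingers move at their own pace and stop on an object; the grip force is fixed at half the most. Time passes only in rows, so rows that repeat a pose let the fingers close. It gives the time, the measured TCP pose, the force and the opening at its end, in the units of the state.
- get_obs(): the state, without advancing time (a new reading comes with each control period).
- viewer.camera(name): name is "scene" or "top" or "wrist"; returns (picture, depth): 384x512x3 uint8, red, green, blue; 384x512 float32, m along the optical axis (not along the pixel's ray), 0 where there is no reading.
- viewer.get_calibration(name): a dict with "intrinsics" (3x3 intrinsics, pixels), "origin" and "attitude" of the camera in the world. Camera axes: x right, y up, looking along -z (the intrinsics and any distortion apply to the point x, -y, -z); pixel columns grow to the right and rows downward; lengths in m; the calibration is good to about 2 mm. A picture is of the moment at which its call begins: read the wrist's pose just before it. get_calibration takes no time and is no camera call; for the wrist camera it gives the pose at the moment of the call.
- workorder.hand_in(): hands the job in, once; it reports no verdict.
The state is a dict: "time_s": time; "q": joint angles; "dq": joint speeds; "joint_efforts": joint torques, N m; "eef_pos": TCP position; "eef_rot": TCP orientation; "wrist_force": force on the tool from outside, world axes, zero at the start; "torque": the same for the moment, N m; "opening": opening from 0.0 (shut) to 1.0 (fully open).
Only numpy, scipy, OpenCV 4.12 (cv2) and the standard library are available. Lean on these libraries where they do the work, as an engineer would, in place of code of your own. Each camera call takes 0.05 s, during which the arm holds its last target.

### The job

Run the support arm with the orange button out under the wing and lock it: hold its orange spring button pressed flush while you push the arm into the dark tube, all the way in until it stops, then let go so that the button's nub pops up through the hole in the tube. Leave the identical arm with the blue button as it is.

Things in the scene. Friction and masses are not known exactly. Their poses are not given: they have to be found in the camera images.
- orange_pad (a point): Centre of the top of the orange thumb pad, 48 mm long, 36 wide, on a square aluminium arm (44 mm wide, top 70 mm above the bench) sliding in a fixed dark tube. x: level, along the arm in the push direction, away from the robot; z up; moves with the pad. A steel push plate (to 100 mm above the bench, 44 wide, 10 thick) crosses the arm, its near face 27 mm ahead of this point.
- orange_arm (a joint): How far the orange-button arm is pushed into the tube, m. Starts at 0 to 0.015; the nub meets the tube's mouth at 0.025; 0.090 is the end stop, push plate at the mouth; the nub is under the 27 by 26 mm hole from 0.083 on. Friction about 3 N; it stays where left. Tube roof: underside 74 mm, top 78 mm above the bench.
- orange_button (a joint): How far the button is pressed, m: 0 up (pad top 84 mm above the bench; also when popped through the hole), 0.014 flush (70 mm). Spring 2 N, fully down 5 N. The pad and an orange nub (16 mm long, 20 wide, centred 96 mm ahead of the pad's centre) are one rigid part. The roof stops the nub unless pressed 0.010 or more; once under the roof it is held down.
- blue_pad (a point): Centre of the top of the blue thumb pad of a second, otherwise identical arm beside the first, to be left as it is. Same axes and sizes.

How it is judged:
By the outcome, as a careful person would: the job done as asked, in the order asked, and still so for the second after the job is handed in, with the robot touching nothing.
It also fails if it takes over 32 s, if anything falls off the work surface, if the arm or the gripper's body presses on something with over 40 N, if the wrist force passes 120 N, or if a joint passes its speed limit or range.

## Working session

There is one attempt and no reset: what is moved stays moved. The work goes in short steps, Python scripts to look and compute and a tool call to move; the robot and the scene stay as the last step left them, time stands still between calls to the robot, and variables do not carry over. Pictures are saved under pics/ and viewed, and the job is handed in when it is done.

Besides the shell and the picture viewer there is one more tool, called after "Request:" as name(argument=value, ...) on one line, values as JSON. move_arm: Moves the arm, as the interface text tells. Its arguments: {"type":"object","properties":{"increments":{"type":"array"},"gripper":{"type":"number"}},"required":["increments"]}

```bash
mkdir -p pics
python3 - <<'E'
from bench import get_obs, viewer, workorder, ctrl
import cv2, numpy as np
o=get_obs(); print(o, ctrl.grip_point_offset)
for n in ["scene","top"]:
    p,d=viewer.camera(n); cv2.imwrite(f"pics/{n}0.png",p[:,:,::-1]); np.savez(f"{n}0.npz",p=p,d=d)
    print(n,viewer.get_calibration(n))
E
```

```text
{'time_s': 0.0, 'q': array([ 1.02371922e+00,  1.81571541e-01,  1.60799866e+00,  3.67090825e-05,
        1.35379245e+00, -2.06332146e-01]), 'dq': array([-0.00066481,  0.00042018, -0.00070126, -0.00104968,  0.00030969,
        0.00017581]), 'joint_efforts': array([ 1.04617018e-04, -4.44887674e+01, -3.51328039e+01, -4.20975466e-04,
        9.21377301e-03, -3.30795478e-05]), 'eef_pos': array([0.19185876, 0.54146838, 0.23037152]), 'eef_rot': array([ 3.35264411e-04,  8.16760598e-01,  5.76976033e-01, -8.19235080e-04]), 'wrist_force': array([ 0.34908889, -1.18349459,  0.5714065 ]), 'torque': array([-0.02238919,  0.01439036, -0.00808002]), 'opening': 0.9939728781946728} 0.0187
scene {'intrinsics': array([[403.65547498,   0.        , 251.538664  ],
       [  0.        , 403.65547498, 186.19212602],
       [  0.        ,   0.        ,   1.        ]]), 'origin': array([ 1.00087953, -0.24115224,  0.50829532]), 'attitude': array([0.77536335, 0.35993815, 0.22206006, 0.46898351])}
top {'intrinsics': array([[364.64053348,   0.        , 255.96328715],
       [  0.        , 364.64053348, 191.70760971],
       [  0.        ,   0.        ,   1.        ]]), 'origin': array([0.36582918, 0.00863101, 0.83764565]), 'attitude': array([-0.67660002, -0.07247878,  0.08247716,  0.72811864])}
```

View pics/scene0.png

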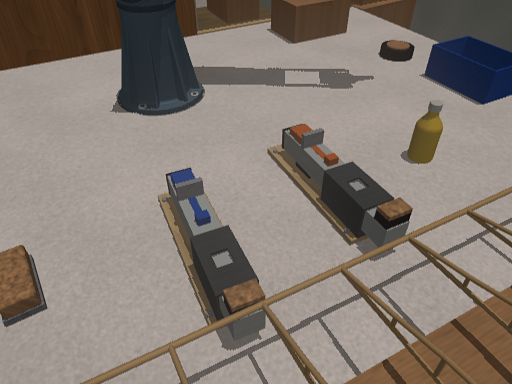

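View pics/top0.png

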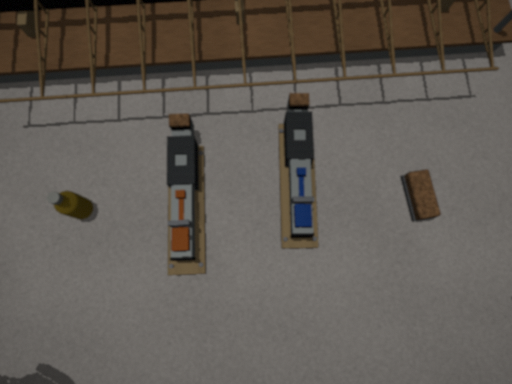

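The orange pad is at about (180,239) in the top view and (300,130) in the scene view. The blue arm's pad is at (303,215) in the top view. The wing frame crosses at top rows 80–90. Next I'll measure these.

```bash
cat > h.py <<'E'
import numpy as np, cv2
from scipy.spatial.transform import Rotation as R
from bench import viewer
def ray(n,uv,c=None):
    c=c or viewer.get_calibration(n); K=c["intrinsics"]; q=c["attitude"]
    M=R.from_quat([q[1],q[2],q[3],q[0]]).as_matrix()
    uv=np.atleast_2d(uv).astype(float)
    d=np.c_[(uv[:,0]-K[0,2])/K[0,0],-(uv[:,1]-K[1,2])/K[1,1],-np.ones(len(uv))]
    return c["origin"],d@M.T
def plane(n,uv,z,c=None):
    o,d=ray(n,uv,c); return o+d*((z-o[2])/d[:,2])[:,None]
def dep(n,uv,D,c=None):
    o,d=ray(n,uv,c); uv=np.atleast_2d(uv).astype(int); return o+d*D[uv[:,1],uv[:,0]][:,None]
def omask(p):
    h=cv2.cvtColor(p,cv2.COLOR_RGB2HSV)
    return ((h[...,0]<14)&(h[...,1]>190)&(h[...,2]>90)).astype(np.uint8)
def bmask(p):
    h=cv2.cvtColor(p,cv2.COLOR_RGB2HSV)
    return ((h[...,0]>108)&(h[...,0]<128)&(h[...,1]>150)&(h[...,2]>60)).astype(np.uint8)
def comps(m,amin=12):
    n,l,s,c=cv2.connectedComponentsWithStats(m)
    return [(s[i],c[i],(l==i)) for i in range(1,n) if s[i,4]>=amin]
E
python3 - <<'E'
from h import *
for n in ["top","scene"]:
    z=np.load(n+"0.npz"); p,d=z["p"],z["d"]
    for nm,mk in (("o",omask),("b",bmask)):
        for s,c,l in comps(mk(p)):
            v,u=np.nonzero(l); P=dep(n,np.c_[u,v],d)
            r=cv2.minAreaRect(np.c_[u,v].astype(np.float32))
            print(n,nm,s,c.round(1),"dep med",np.median(P,0).round(4),"min",P.min(0).round(3),"max",P.max(0).round(3))
z=np.load("top0.npz"); 
for uv in [(180,88),(240,85),(190,40),(240,50),(290,50),(180,180),(180,160),(180,120),(100,300),(300,110),(181,224),(181,216)]:
    print(uv,dep("top",[uv],z["d"])[0].round(3))
p=z["p"]; c=cv2.resize(p[95:285,140:340],None,fx=4,fy=3.1,interpolation=cv2.INTER_CUBIC); c=cv2.resize(p[100:280,140:340],None,fx=3.3,fy=3.3,interpolation=cv2.INTER_CUBIC)
cv2.imwrite("pics/topcrop.png",c[:,:,::-1])
E
```

```text
top o [177 192   7   5  35] [180. 194.] dep med [0.5406 0.1523 0.0827] min [0.536 0.146 0.08 ] max [0.545 0.159 0.086]
top o [180 199   2  19  33] [180.6 207.2] dep med [0.5152 0.1538 0.0698] min [0.493 0.153 0.067] max [0.533 0.156 0.072]
top o [173 228  15  22 316] [180.  238.7] dep med [0.4462 0.1547 0.0832] min [0.366 0.009 0.08 ] max [0.469 0.17  0.838]
top b [298 169   7   6  42] [301.  171.5] dep med [ 0.5712 -0.1082  0.0828] min [ 0.565 -0.115  0.08 ] max [ 0.577 -0.101  0.087]
top b [300 177   3  19  56] [301.  185.8] dep med [ 0.5421 -0.1071  0.0697] min [ 0.366 -0.111  0.067] max [0.563 0.009 0.838]
top b [295 204  16  23 342] [302.6 214.8] dep med [ 0.4771 -0.1022  0.0833] min [ 0.366 -0.118  0.079] max [0.501 0.009 0.838]
scene b [ 434   36   78   67 1143] [483.8  69.1] dep med [0.4475 0.7655 0.06  ] min [ 0.249 -0.241  0.002] max [1.001 0.852 0.508]
scene b [188 169   6   9  13] [190.9 173. ] dep med [ 0.4736 -0.085   0.0835] min [ 0.456 -0.241  0.082] max [ 1.001 -0.083  0.508]
scene b [189 197  20  23 170] [198.  209.4] dep med [ 0.5497 -0.1053  0.0709] min [ 0.514 -0.241  0.068] max [ 1.001 -0.098  0.508]
(180, 88) [0.769 0.14  0.113]
(240, 85) [0.768 0.009 0.112]
(190, 40) [0.87  0.111 0.134]
(240, 50) [0.888 0.003 0.06 ]
(290, 50) [ 0.847 -0.108  0.109]
(180, 180) [0.572 0.152 0.078]
(180, 160) [0.62  0.153 0.068]
(180, 120) [0.703 0.145 0.095]
(100, 300) [ 0.333  0.351 -0.001]
(300, 110) [ 0.72  -0.123  0.069]
(181, 224) [0.474 0.149 0.097]
(181, 216) [0.495 0.154 0.071]
```

View pics/topcrop.png

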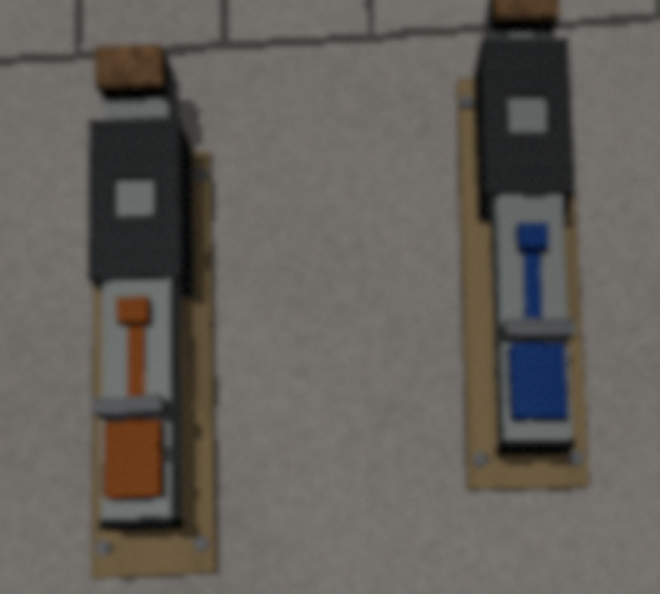

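Run:
```python
from h import *
z=np.load("top0.npz"); p,d=z["p"],z["d"]
H,W=d.shape
v,u=np.mgrid[0:H,0:W]; uv=np.c_[u.ravel(),v.ravel()]
P=dep("top",uv,d).reshape(H,W,3)
def edges(nm,lo,hi,box):
    m=(P[...,2]>lo)&(P[...,2]<hi)&(P[...,0]>box[0])&(P[...,0]<box[1])&(P[...,1]>box[2])&(P[...,1]<box[3])&(d>0)
    vv,uu=np.nonzero(m); Q=P[m]
    r=cv2.minAreaRect((Q[:,:2]*1000).astype(np.float32)); print(nm,len(Q),np.round(r[0],1),np.round(r[1],1),round(r[2],2),"x",Q[:,0].min().round(4),Q[:,0].max().round(4),"z",np.median(Q[:,2]).round(4))
edges("tube O",.0735,.083,(.555,.68,.1,.2))
edges("plate O",.09,.106,(.43,.52,.1,.2))
edges("pad O",.079,.088,(.40,.4705,.12,.19))
edges("nub O",.077,.088,(.52,.555,.12,.19))
edges("tube B",.0735,.083,(.59,.72,-.2,-.05))
edges("plate B",.09,.106,(.46,.54,-.2,-.05))
edges("nub B",.077,.088,(.55,.585,-.2,-.05))
edges("pad B",.079,.088,(.43,.5,-.2,-.05))
for s,c,l in comps(omask(p)):
    print(c, plane("top",[c],.084))
```

```text
tube O 1218 [620. 152.] [ 60.3 111.3] 88.7 x 0.5639 0.6757 z 0.077
plate O 117 [478.2 155.9] [44.1  9.9] 85.91 x 0.4732 0.4844 z 0.0986
pad O 408 [446.8 156.3] [35.3 47.4] 88.48 x 0.4229 0.4703 z 0.083
nub O 78 [542.2 153.4] [19.4 15.2] 87.76 x 0.5345 0.5502 z 0.0825
tube B 1162 [ 659.2 -113.2] [ 60.3 111.7] 86.44 x 0.6032 0.7163 z 0.0771
plate B 130 [ 509.4 -103.2] [43.3 10.5] 85.47 x 0.5031 0.5161 z 0.099
nub B 80 [ 573.1 -107.5] [19.8 16.5] 85.82 x 0.565 0.5817 z 0.0831
pad B 384 [ 477.1 -101.7] [35.9 47. ] 86.09 x 0.4529 0.5 z 0.0832
[180. 194.] [[0.54022589 0.15201454 0.084     ]]
[180.57575758 207.21212121] [[0.5117959  0.15162426 0.084     ]]
[180.00316456 238.66455696] [[0.44620614 0.1546996  0.084     ]]
```

```bash
cat >> h.py <<'E'
def tool(target,yaw=None):
    from bench import get_obs
    o=get_obs(); q=o["eef_rot"]; M=R.from_quat([q[1],q[2],q[3],q[0]]).as_matrix()
    s=M.T@(np.array(target)-o["eef_pos"])
    a=np.degrees(np.arctan2(M[1,1],M[0,1]))
    print("t",o["time_s"],"pos",o["eef_pos"].round(4),"tool y yaw",a.round(2),"tilt z",M[:,2].round(4),"shift",s.round(4),"F",o["wrist_force"].round(2),"op",round(o["opening"],3))
E
python3 -c "
from h import *
tool([.459,.1557,.150])"
```

```text
t 0.1 pos [0.1919 0.5415 0.2305] tool y yaw -19.52 tilt z [-8.0e-04 -1.4e-03 -1.0e+00] shift [-0.2742  0.3807  0.0808] F [-0.74 -0.59  0.09] op 0.996
```

Request:
move_arm(increments=[{"tx": -0.274, "ty": 0.381, "tz": 0.03, "turn": -18}, {"tx": -0.274, "ty": 0.381, "tz": 0.03, "turn": -18}, {"tx": -0.274, "ty": 0.381, "tz": 0.03, "turn": -18}, {"tx": -0.274, "ty": 0.381, "tz": 0.03, "turn": -18}, {"tx": -0.274, "ty": 0.381, "tz": 0.03, "turn": -18}, {"tx": -0.274, "ty": 0.381, "tz": 0.03, "turn": -18}, {"tx": -0.274, "ty": 0.381, "tz": 0.03, "turn": -18}, {"tx": -0.274, "ty": 0.381, "tz": 0.03, "turn": -18}, {"tx": -0.274, "ty": 0.381, "tz": 0.03, "turn": -18}, {"tx": -0.274, "ty": 0.381, "tz": 0.03, "turn": -18}, {"tx": -0.274, "ty": 0.381, "tz": 0.03, "turn": -18}, {"tx": -0.274, "ty": 0.381, "tz": 0.03, "turn": -18}, {"tx": -0.274, "ty": 0.381, "tz": 0.03, "turn": -18}, {"tx": -0.274, "ty": 0.381, "tz": 0.03, "turn": -18}, {"tx": -0.274, "ty": 0.381, "tz": 0.03, "turn": -18}, {"tx": -0.274, "ty": 0.381, "tz": 0.03, "turn": -18}, {"tx": -0.274, "ty": 0.381, "tz": 0.03, "turn": -18}], gripper=0)

```text
time_s: 1.52
eef_pos: [0.459, 0.1575, 0.2013]
eef_rot: [-0.0, 0.716, 0.698, 0.0]
wrist_force: [0.5, 0.6, -0.7]
opening: -0.002
```

Run:
```python
from h import *
tool([.459,.1557,.110])
for n in ("wrist","scene"):
    p,d=viewer.camera(n); c=viewer.get_calibration(n); cv2.imwrite(f"pics/{n}1.png",p[:,:,::-1]); np.savez(f"{n}1.npz",p=p,d=d)
    for s,ce,l in comps(omask(p),30):
        v,u=np.nonzero(l); P=dep(n,np.c_[u,v],d,c); print(n,ce.round(1),s,np.median(P,0).round(4),plane(n,[ce],.084,c)[0].round(4))
```

```text
t 1.5167 pos [0.459  0.1575 0.2013] tool y yaw -1.41 tilt z [-1.e-04  2.e-04 -1.e+00] shift [-0.0019  0.0001  0.0913] F [ 0.53  0.61 -0.67] op -0.002
```

View pics/wrist1.png

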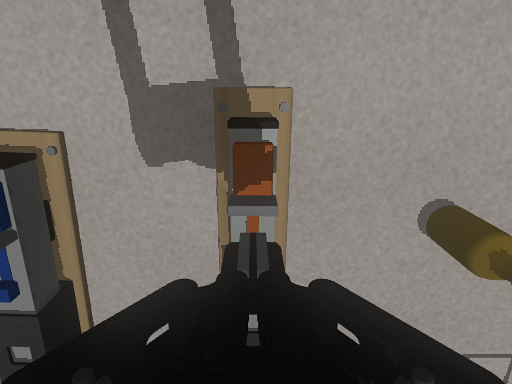

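View pics/scene1.png

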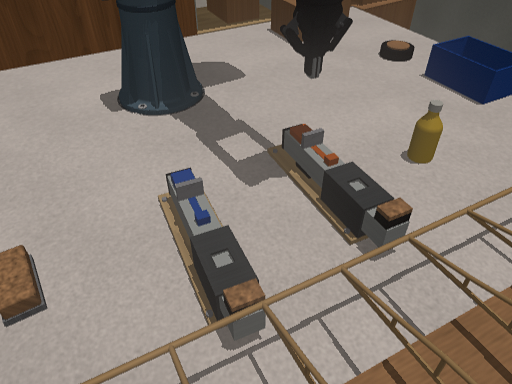

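The wrist view shows the orange pad at (252,168) and the plate's near top edge at about row 196. The shut fingers are lined up with the arm. I'll check those positions through the wrist calibration.

Run:
```python
from h import *
z=np.load("wrist1.npz"); p,d=z["p"],z["d"]; c=viewer.get_calibration("wrist")
H,W=d.shape
v,u=np.mgrid[0:H,0:W]; P=dep("wrist",np.c_[u.ravel(),v.ravel()],d,c).reshape(H,W,3)
for nm,lo,hi,b in (("pad",.08,.087,(140,200,225,285)),("plate",.095,.105,(190,225,220,285))):
    m=np.zeros((H,W),bool); m[b[0]:b[1],b[2]:b[3]]=1; m&=(P[...,2]>lo)&(P[...,2]<hi)
    r=cv2.minAreaRect((P[m][:,:2]*1000).astype(np.float32)); print(nm,m.sum(),np.round(r,2) if 0 else r,np.median(P[m][:,2]))
print(plane("wrist",[(252,196)],.1,c),plane("wrist",[(252,168)],.084,c))
```

```text
pad 2166 ((450.4512023925781, 157.6725311279297), (42.92026901245117, 51.93638229370117), 88.61329650878906) 0.08423434037624306
plate 605 ((480.22161865234375, 157.3781280517578), (43.331390380859375, 10.19019889831543), 88.105712890625) 0.10015315743693395
[[0.46719134 0.15726683 0.1       ]] [[0.44640784 0.1577803  0.084     ]]
```

Request:
move_arm(increments=[{"tz": 0.03}, {"tz": 0.06}, {"tz": 0.085}, {"tz": 0.1}, {"tz": 0.107}, {"tz": 0.112}, {"tz": 0.112}, {"tz": 0.112}])

```text
validation failed for argument at $.in...
```

Run:
```python
from h import *
tool([.459,.1568,.0705])
for n in ("wrist","scene"):
    p,d=viewer.camera(n); cv2.imwrite(f"pics/{n}2.png",p[:,:,::-1]); np.savez(f"{n}2.npz",p=p,d=d)
p=cv2.imread("pics/scene2.png")[90:260,250:430]; w=cv2.imread("pics/wrist2.png")[100:300,150:350]
cv2.imwrite("pics/c2.png",np.hstack([cv2.resize(p,(400,400)),cv2.resize(w,(400,400))]))
```

```text
t 1.6167 pos [0.4592 0.1573 0.2014] tool y yaw -1.42 tilt z [ 1.e-04  1.e-04 -1.e+00] shift [-0.0006 -0.0002  0.1309] F [-0.12  0.25  1.1 ] op 0.001
```

View pics/c2.png

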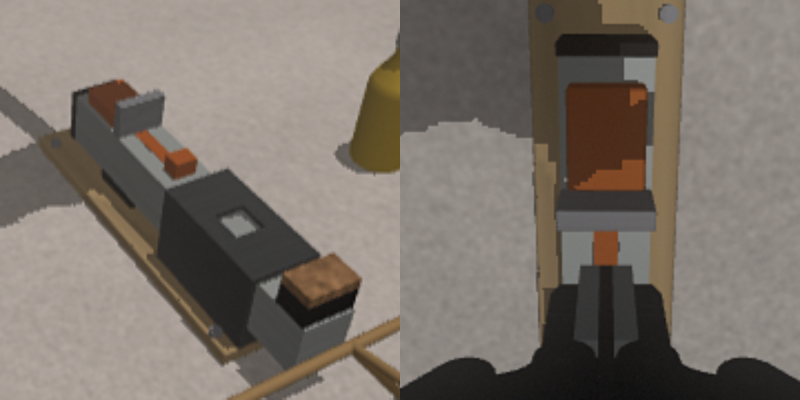

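The move was refused, and the likely cause is rows with missing keys. I'll send it again with full rows.

Request:
move_arm(increments=[{"tx": 0, "ty": 0, "tz": 0.03, "turn": 0}, {"tx": 0, "ty": 0, "tz": 0.06, "turn": 0}, {"tx": 0, "ty": 0, "tz": 0.085, "turn": 0}, {"tx": 0, "ty": 0, "tz": 0.1, "turn": 0}, {"tx": 0, "ty": 0, "tz": 0.107, "turn": 0}, {"tx": 0, "ty": 0, "tz": 0.112, "turn": 0}, {"tx": 0, "ty": 0, "tz": 0.112, "turn": 0}, {"tx": 0, "ty": 0, "tz": 0.112, "turn": 0}])

```text
time_s: 2.38
eef_pos: [0.4604, 0.1565, 0.0902]
eef_rot: [0.0, 0.716, 0.698, 0.001]
wrist_force: [-0.4, 0.6, 0.1]
opening: -0.001
```

Run:
```python
from h import *
tool([.459,.1568,.0705])
for n in ("wrist","scene"):
    p,d=viewer.camera(n); cv2.imwrite(f"pics/{n}2b.png",p[:,:,::-1]); np.savez(f"{n}2.npz",p=p,d=d)
p=cv2.imread("pics/scene2b.png")[60:230,250:430]; w=cv2.imread("pics/wrist2b.png")[100:300,150:350]
cv2.imwrite("pics/c2b.png",np.hstack([cv2.resize(p,(400,400)),cv2.resize(w,(400,400))]))
```

```text
t 2.3833 pos [0.4604 0.1565 0.0902] tool y yaw -1.52 tilt z [ 1.4e-03  1.0e-04 -1.0e+00] shift [ 0.0003 -0.0015  0.0196] F [-0.43  0.6   0.09] op -0.001
```

View pics/c2b.png

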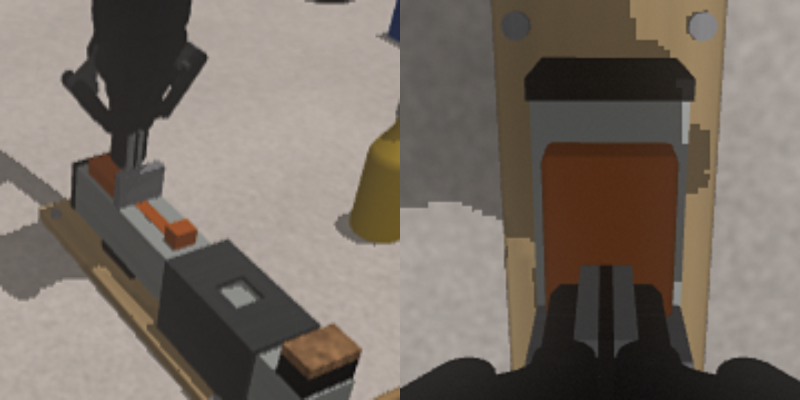

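The fingers are over the pad, behind the plate and not touching it. Next I press.

Request:
move_arm(increments=[{"tx": 0, "ty": 0, "tz": 0.005, "turn": 0}, {"tx": 0, "ty": 0, "tz": 0.009, "turn": 0}, {"tx": 0, "ty": 0, "tz": 0.013, "turn": 0}, {"tx": 0, "ty": 0, "tz": 0.016, "turn": 0}, {"tx": 0, "ty": 0, "tz": 0.018, "turn": 0}, {"tx": 0, "ty": 0, "tz": 0.019, "turn": 0}, {"tx": 0, "ty": 0, "tz": 0.019, "turn": 0}, {"tx": 0, "ty": 0, "tz": 0.019, "turn": 0}])

```text
time_s: 3.15
eef_pos: [0.4603, 0.1564, 0.0706]
eef_rot: [0.0, 0.716, 0.698, 0.0]
wrist_force: [2.9, 1.0, 5.4]
opening: -0.003
```

Run:
```python
from h import *
tool([.5475,.155,.0705])
for n in ("wrist","scene"):
    p,d=viewer.camera(n); cv2.imwrite(f"pics/{n}3.png",p[:,:,::-1]); np.savez(f"{n}3.npz",p=p,d=d)
    c=viewer.get_calibration(n)
    if n=="scene":
        for s,ce,l in comps(omask(p)):
            v,u=np.nonzero(l); P=dep(n,np.c_[u,v],d,c); print(ce,s[4],np.median(P,0).round(4),P[:,2].max())
p=cv2.imread("pics/scene3.png")[60:230,250:430]; w=cv2.imread("pics/wrist3.png")[100:300,150:350]
cv2.imwrite("pics/c3.png",np.hstack([cv2.resize(p,(400,400)),cv2.resize(w,(400,400))]))
```

```text
t 3.15 pos [0.4603 0.1564 0.0706] tool y yaw -1.53 tilt z [ 1.1e-03  2.0e-04 -1.0e+00] shift [0.0009 0.0872 0.0002] F [2.92 1.01 5.41] op -0.003
```

View pics/c3.png

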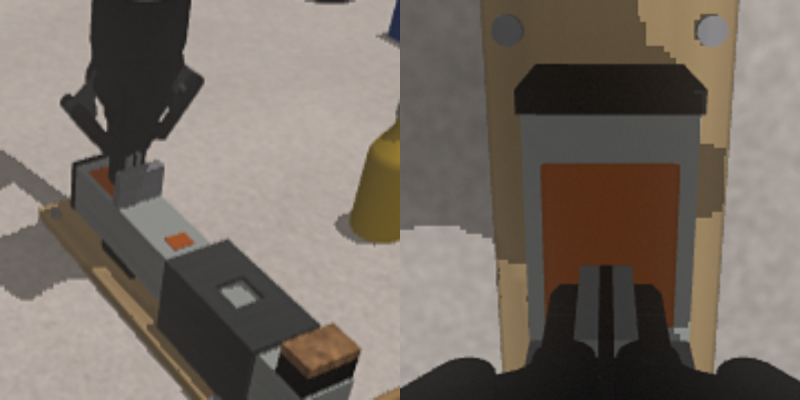

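The pad and nub are flush, with a 5.4 N press. Next I push along tool y while holding that depth.

Request:
move_arm(increments=[{"tx": 0, "ty": 0.003, "tz": 0.0003, "turn": 0}, {"tx": 0, "ty": 0.006, "tz": 0.0003, "turn": 0}, {"tx": 0, "ty": 0.009, "tz": 0.0003, "turn": 0}, {"tx": 0, "ty": 0.012, "tz": 0.0003, "turn": 0}, {"tx": 0, "ty": 0.015, "tz": 0.0003, "turn": 0}, {"tx": 0, "ty": 0.015, "tz": 0.0003, "turn": 0}])

```text
time_s: 3.75
eef_pos: [0.4739, 0.1561, 0.07]
eef_rot: [-0.001, 0.716, 0.698, -0.001]
wrist_force: [-0.7, 0.8, 9.3]
opening: -0.002
```

Run:
```python
from h import *
tool([.5475,.155,.0705])
for n in ("wrist","scene"):
    p,d=viewer.camera(n); cv2.imwrite(f"pics/{n}4.png",p[:,:,::-1]); np.savez(f"{n}4.npz",p=p,d=d)
p=cv2.imread("pics/scene4.png")[60:230,250:430]; w=cv2.imread("pics/wrist4.png")[100:300,150:350]
cv2.imwrite("pics/c4.png",np.hstack([cv2.resize(p,(400,400)),cv2.resize(w,(400,400))]))
```

```text
t 3.75 pos [0.4739 0.1561 0.07  ] tool y yaw -1.52 tilt z [-0.0023 -0.     -1.    ] shift [ 0.0009  0.0736 -0.0006] F [-0.68  0.82  9.32] op -0.002
```

View pics/c4.png

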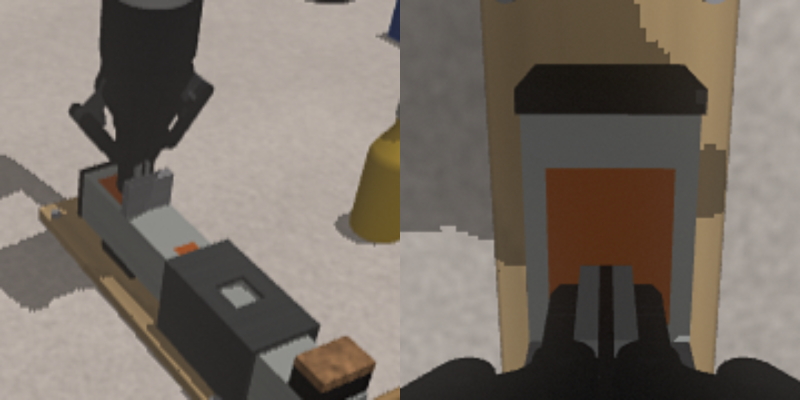

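The arm is carried along, the nub stays flush, and it is now entering the mouth. I'll keep pushing.

Request:
move_arm(increments=[{"tx": 0, "ty": 0.004, "tz": 0, "turn": 0}, {"tx": 0, "ty": 0.008, "tz": 0, "turn": 0}, {"tx": 0, "ty": 0.012, "tz": 0, "turn": 0}, {"tx": 0, "ty": 0.016, "tz": 0, "turn": 0}, {"tx": 0, "ty": 0.02, "tz": 0, "turn": 0}, {"tx": 0, "ty": 0.024, "tz": 0, "turn": 0}, {"tx": 0, "ty": 0.028, "tz": 0, "turn": 0}, {"tx": 0, "ty": 0.032, "tz": 0, "turn": 0}, {"tx": 0, "ty": 0.032, "tz": 0, "turn": 0}])

```text
time_s: 4.6
eef_pos: [0.5061, 0.1551, 0.07]
eef_rot: [-0.001, 0.716, 0.698, -0.001]
wrist_force: [-1.0, 0.8, 7.7]
opening: -0.001
```

Run:
```python
from h import *
tool([.5475,.155,.0705])
for n in ("wrist","scene"):
    p,d=viewer.camera(n); cv2.imwrite(f"pics/{n}5.png",p[:,:,::-1]); np.savez(f"{n}5.npz",p=p,d=d)
p=cv2.imread("pics/scene5.png")[60:230,250:430]; w=cv2.imread("pics/wrist5.png")[100:300,150:350]
cv2.imwrite("pics/c5.png",np.hstack([cv2.resize(p,(400,400)),cv2.resize(w,(400,400))]))
```

```text
t 4.6 pos [0.5061 0.1551 0.07  ] tool y yaw -1.52 tilt z [-2.1e-03 -1.0e-04 -1.0e+00] shift [ 0.001   0.0414 -0.0006] F [-1.    0.78  7.73] op -0.001
```

View pics/c5.png

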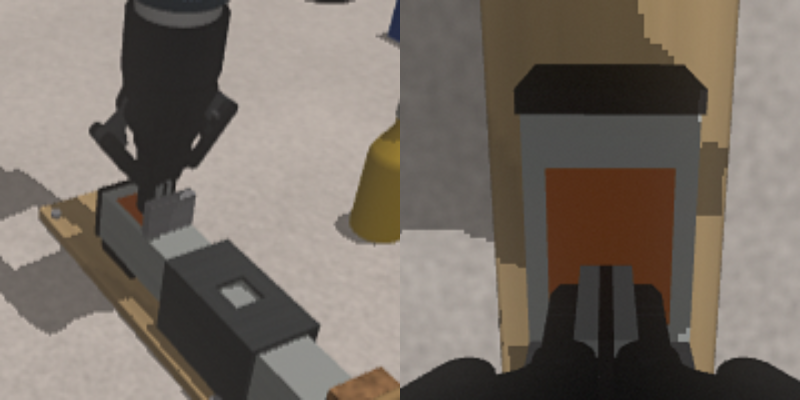

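The nub is under the roof, with about 35 mm left to the stop.

Request:
move_arm(increments=[{"tx": 0, "ty": 0.004, "tz": 0, "turn": 0}, {"tx": 0, "ty": 0.008, "tz": 0, "turn": 0}, {"tx": 0, "ty": 0.012, "tz": 0, "turn": 0}, {"tx": 0, "ty": 0.016, "tz": 0, "turn": 0}, {"tx": 0, "ty": 0.02, "tz": 0, "turn": 0}, {"tx": 0, "ty": 0.023, "tz": 0, "turn": 0}, {"tx": 0, "ty": 0.026, "tz": 0, "turn": 0}, {"tx": 0, "ty": 0.029, "tz": 0, "turn": 0}, {"tx": 0, "ty": 0.032, "tz": 0, "turn": 0}, {"tx": 0, "ty": 0.034, "tz": 0, "turn": 0}, {"tx": 0, "ty": 0.034, "tz": 0, "turn": 0}])

```text
time_s: 5.62
eef_pos: [0.5397, 0.1541, 0.07]
eef_rot: [-0.001, 0.716, 0.698, -0.001]
wrist_force: [-1.2, -0.6, 9.0]
opening: 0.002
```

Run:
```python
from h import *
tool([.5475,.155,.0705])
for n in ("wrist","scene"):
    p,d=viewer.camera(n); cv2.imwrite(f"pics/{n}6.png",p[:,:,::-1]); np.savez(f"{n}6.npz",p=p,d=d)
p=cv2.imread("pics/scene6.png")[60:230,250:430]; w=cv2.imread("pics/wrist6.png")[100:300,150:350]
cv2.imwrite("pics/c6.png",np.hstack([cv2.resize(p,(400,400)),cv2.resize(w,(400,400))]))
```

```text
t 5.6167 pos [0.5397 0.1541 0.07  ] tool y yaw -1.52 tilt z [-2.5e-03 -3.0e-04 -1.0e+00] shift [ 0.0011  0.0077 -0.0005] F [-1.2  -0.56  8.96] op 0.002
```

View pics/c6.png

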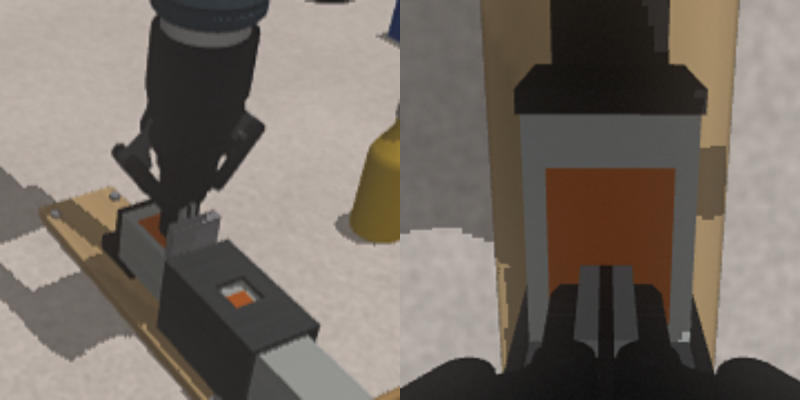

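The nub is showing in the hole and the stop is near. I'll push in small steps until the force rises.

Request:
move_arm(increments=[{"tx": 0, "ty": 0.001, "tz": 0, "turn": 0}, {"tx": 0, "ty": 0.002, "tz": 0, "turn": 0}, {"tx": 0, "ty": 0.003, "tz": 0, "turn": 0}, {"tx": 0, "ty": 0.004, "tz": 0, "turn": 0}, {"tx": 0, "ty": 0.004, "tz": 0, "turn": 0}])

```text
time_s: 6.13
eef_pos: [0.5403, 0.1541, 0.07]
eef_rot: [-0.003, 0.716, 0.698, -0.004]
wrist_force: [-15.1, -0.9, 21.3]
opening: 0.001
```

Run:
```python
from h import *
tool([.5475,.155,.0705])
n="scene"
p,d=viewer.camera(n); cv2.imwrite(f"pics/{n}7.png",p[:,:,::-1]); np.savez(f"{n}7.npz",p=p,d=d)
cv2.imwrite("pics/c7.png",cv2.resize(p[120:200,290:380,::-1],(720,560),interpolation=cv2.INTER_CUBIC)[:,:])
```

```text
t 6.1333 pos [0.5403 0.1541 0.07  ] tool y yaw -1.49 tilt z [-9.9e-03 -8.0e-04 -1.0e+00] shift [ 0.0011  0.0071 -0.0006] F [-15.08  -0.94  21.32] op 0.001
```

View pics/c7.png

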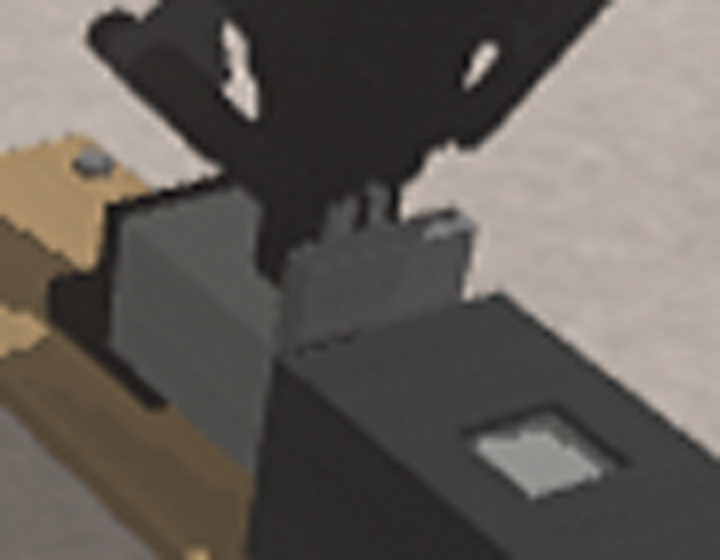

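View pics/scene7.png

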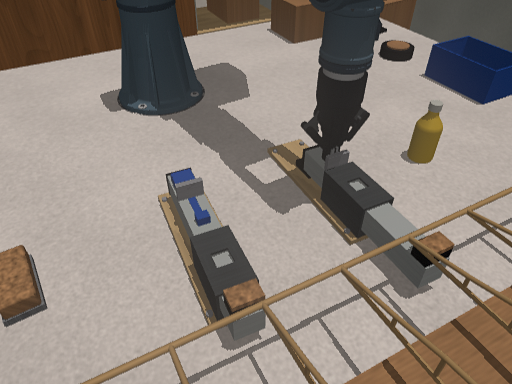

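No orange shows now, which fits the 21 N press pushing the button a hair below flush. The arm has travelled 80 mm and there is 15 N of stop reaction. I'll let go straight up and keep the forward preload, so the arm isn't dragged back.

Request:
move_arm(increments=[{"tx": 0, "ty": 0, "tz": -0.001, "turn": 0}, {"tx": 0, "ty": 0, "tz": -0.003, "turn": 0}, {"tx": 0, "ty": 0, "tz": -0.006, "turn": 0}, {"tx": 0, "ty": 0, "tz": -0.009, "turn": 0}, {"tx": 0, "ty": 0, "tz": -0.012, "turn": 0}, {"tx": 0, "ty": 0, "tz": -0.015, "turn": 0}, {"tx": 0, "ty": 0, "tz": -0.018, "turn": 0}, {"tx": 0, "ty": 0, "tz": -0.018, "turn": 0}])

```text
time_s: 6.85
eef_pos: [0.5428, 0.1541, 0.0872]
eef_rot: [-0.001, 0.716, 0.698, -0.002]
wrist_force: [-7.6, 0.0, 2.6]
opening: 0.003
```

Run:
```python
from h import *
tool([.5475,.155,.0705])
for n in ("wrist","scene"):
    p,d=viewer.camera(n); cv2.imwrite(f"pics/{n}8.png",p[:,:,::-1]); np.savez(f"{n}8.npz",p=p,d=d)
p=cv2.imread("pics/scene8.png")[110:210,290:390]; w=cv2.imread("pics/wrist8.png")[100:300,150:350]
cv2.imwrite("pics/c8.png",np.hstack([cv2.resize(p,(400,400)),cv2.resize(w,(400,400))]))
```

```text
t 6.85 pos [0.5428 0.1541 0.0872] tool y yaw -1.52 tilt z [-4.1e-03 -2.0e-04 -1.0e+00] shift [0.0011 0.0047 0.0167] F [-7.58  0.    2.59] op 0.003
```

View pics/c8.png

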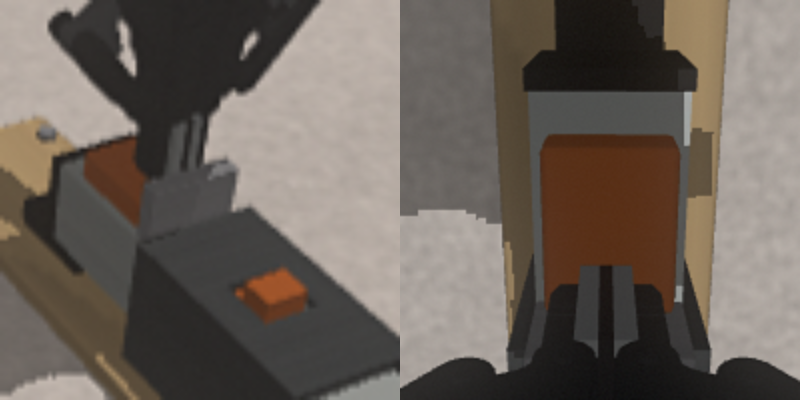

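The nub has popped up through the hole. The fingers still bear on the plate at 7.6 N, so the arm is against its stop. Now I back off and rise clear.

Request:
move_arm(increments=[{"tx": 0, "ty": -0.004, "tz": -0.001, "turn": 0}, {"tx": 0, "ty": -0.009, "tz": -0.003, "turn": 0}, {"tx": 0, "ty": -0.009, "tz": -0.02, "turn": 0}, {"tx": 0, "ty": -0.009, "tz": -0.05, "turn": 0}, {"tx": 0, "ty": -0.02, "tz": -0.08, "turn": 0}, {"tx": 0, "ty": -0.06, "tz": -0.11, "turn": 0}, {"tx": 0, "ty": -0.1, "tz": -0.13, "turn": 0}, {"tx": 0, "ty": -0.12, "tz": -0.14, "turn": 0}, {"tx": 0, "ty": -0.12, "tz": -0.14, "turn": 0}, {"tx": 0, "ty": -0.12, "tz": -0.14, "turn": 0}])

```text
time_s: 7.78
eef_pos: [0.4252, 0.1576, 0.2302]
eef_rot: [0.002, 0.716, 0.698, 0.002]
wrist_force: [0.5, 0.8, -0.1]
opening: 0.002
```

```bash
python3 - <<'E'
from h import *
tool([.5475,.155,.0705])
for n in ("top","scene"):
    p,d=viewer.camera(n); cv2.imwrite(f"pics/{n}9.png",p[:,:,::-1])
    for nm,mk in (("o",omask),("b",bmask)):
        for s,c,l in comps(mk(p)):
            v,u=np.nonzero(l); P=dep(n,np.c_[u,v],d); print(n,nm,c.round(1),s[4],np.median(P,0).round(4))
E
python3 - <<'E'
import cv2,numpy as np
p=cv2.imread("pics/scene9.png")[110:250,260:450]; w=cv2.imread("pics/top9.png")[100:280,140:340]
cv2.imwrite("pics/c9.png",np.hstack([cv2.resize(p,(400,360)),cv2.resize(w,(400,360))]))
E
```

```text
t 7.7833 pos [0.4252 0.1576 0.2302] tool y yaw -1.49 tilt z [ 6.2e-03  4.0e-04 -1.0e+00] shift [0.0005 0.1214 0.1604] F [ 0.45  0.8  -0.08] op 0.002
top o [179.5 157.8] 47 [0.6206 0.1518 0.0827]
top o [180.3 200.9] 274 [0.5256 0.1521 0.0831]
top b [301.  179.3] 107 [ 0.5619 -0.1074  0.0709]
top b [302.5 214.8] 335 [ 0.4773 -0.1018  0.0833]
scene b [483.8  69.1] 1144 [0.4476 0.7661 0.0596]
scene b [465.7  80.4] 16 [0.3807 0.7105 0.0368]
scene b [472.2  91.5] 30 [0.4105 0.7104 0.0191]
scene b [186.9 173.7] 52 [ 0.4672 -0.0908  0.0831]
scene b [179.2 180.5] 13 [ 0.4796 -0.1097  0.0829]
scene b [197.9 209.2] 183 [ 0.5494 -0.1053  0.0707]
```

View pics/c9.png

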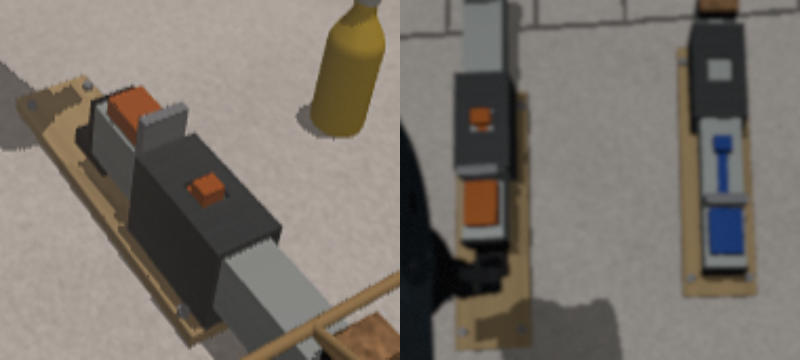

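Checks:
- **Orange nub:** up through the hole, with its top at 0.083 m.
- **Orange pad:** up, and about 80 mm further in than at the start.
- **Plate:** at the tube's mouth.
- **Blue arm:** unmoved, with its pad still at (0.477, −0.102).
- **Robot:** clear of everything.

I'm handing in.

```bash
python3 -c "
from bench import workorder
print(workorder.hand_in())"
```

```text
the job is handed in; nothing more can be done
None
```

The orange-button arm is pushed all the way in and locked, and the job is handed in; the clock read 7.8 s at the last check before that. With the fingers shut, I pressed the orange pad flush (about 5–9 N). I held it down while pushing the arm about 80 mm to its stop, then lifted straight up and backed clear.

- **Stop:** the arm would not move on under 15 N of push. At that moment the downward press rose to 21 N.
- **Lock:** after release the nub stands up through the hole, its top measured at about 83 mm against the nominal 84. The pad is up again and the push plate is at the tube's mouth.
- **Blue arm:** its pad is where it was at the start, to within 1 mm.
- **Robot:** clear and touching nothing, with wrist force near zero.

- **Orange out of view:** at the stop, no orange showed in the picture. I took that as the button pressed a hair below flush, and it came back on release.
- **Refused move:** one move call was refused over its row format, and nothing moved.
- **Position estimates:** the top and wrist views put the plate 2 mm apart and the pad up to about 4 mm apart, so I kept a gap of a few millimetres going down.

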